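Get the sugar pot out from behind the canisters

TASK

The yellow sugar pot is boxed in behind three canisters on the round wooden board. First move all three canisters into the grey tray, standing upright, then set the sugar pot in the middle of the blue saucer, and only after that put each canister back upright on the middle of the coaster that matches its lid colour. Knock nothing over and leave the striped cup alone.

Things in the scene. Friction and masses are not known exactly. Their poses are not given: they have to be found in the camera images.
- canister_red: loose white round canister with a red lid, a red band near its foot and a small wooden button on top; diameter 60 mm all the way up to the lid's top at 114 mm, overall height 120 mm, 0.2 to 0.45 kg, rigid, lid does not come off; origin at the centre of its underside, z up its axis. At the start it stands on the red coaster
- canister_green: loose white round canister with a green lid, a green band near its foot and a small wooden button on top; diameter 60 mm all the way up to the lid's top at 114 mm, overall height 120 mm, 0.2 to 0.45 kg, rigid, lid does not come off; origin at the centre of its underside, z up its axis. At the start it stands on the green coaster
- canister_blue: loose white round canister with a blue lid, a blue band near its foot and a small wooden button on top; diameter 60 mm all the way up to the lid's top at 114 mm, overall height 120 mm, 0.2 to 0.45 kg, rigid, lid does not come off; origin at the centre of its underside, z up its axis. At the start it stands on the blue coaster
- coaster_red: red round coaster, diameter 84 mm, 4 mm thick, fixed on a round wooden board (diameter 260 mm, 10 mm thick); origin at the centre of its underside, which is the board's top, so the canister's underside belongs 4 mm above this origin. The three coasters' centres lie 80 mm from the board's centre, on its robot side, 105 mm or more from one another
- coaster_green: green round coaster, diameter 84 mm, 4 mm thick, fixed on a round wooden board (diameter 260 mm, 10 mm thick); origin at the centre of its underside, which is the board's top, so the canister's underside belongs 4 mm above this origin. The three coasters' centres lie 80 mm from the board's centre, on its robot side, 105 mm or more from one another
- coaster_blue: blue round coaster, diameter 84 mm, 4 mm thick, fixed on a round wooden board (diameter 260 mm, 10 mm thick); origin at the centre of its underside, which is the board's top, so the canister's underside belongs 4 mm above this origin. The three coasters' centres lie 80 mm from the board's centre, on its robot side, 105 mm or more from one another
- sugar_pot: loose small yellow sugar pot with a pinkish knob, diameter 52 mm from 6 mm to 40 mm above its underside, lid of 48 mm diameter above, overall height 58 mm, about 0.15 kg, lid does not come off; origin at the centre of its underside, z up. It starts at the middle of the wooden board, behind and between the canisters
- saucer: flat round blue saucer with a white middle, fixed, diameter 124 mm, 6 mm high, the white middle (diameter 72 mm) is a flat 8 mm above the counter; origin at the centre of its underside, on the counter
- side_tray: open shallow grey tray, fixed, 290 mm long (its x axis) by 140 mm wide (its y axis), 20 mm high, walls and floor 5 mm thick, empty at the start; origin at the centre of its underside, on the counter. It holds the three canisters in a row along its length
- cup: bystander: loose pale green cup with yellow and white stripes, 70 mm across the rim, 80 mm high, on the far side of the counter beyond the work; origin at the centre of its underside
Mind the look-alikes: they are no part of the job. What is shaped like the canister_blue but pink is not meant. Leave any black look-alike of the canister_red alone.

How it is judged:
By the outcome, as a careful person would: the job done as asked, in the order asked, and still so for the second after the job is handed in, with the robot touching nothing.
It also fails if it takes over 144 s, if anything falls off the work surface, if the arm or the gripper's body presses on something with over 40 N, if the wrist force passes 120 N, or if a joint passes its speed limit or range.

ROBOT

A 6-joint arm with a two-finger parallel gripper is mounted at the origin on the work surface. World frame = base frame: x ahead of the robot, y to its left, z up, the work surface at z = 0. Lengths are in m, angles in rad, forces in N, time in s.
With the tool pointing down it reaches from about 0.325 to 0.9 m from the base axis. Payload 6.1 kg.
Tool frame: the origin (TCP) lies on the mounting face of the last link; the fingertips stand 182 mm ahead of it and the grasp point (between the pads) lies 164 mm ahead of it; z points along the fingers, y is the line along which they close (so a half turn about z gives the same grasp; the last joint's range is limited). The gripper opens to 87 mm and grips with 3 to 60 N. Pads are 19 mm wide; open, the fingers measure 117 mm over their backs; the gripper's body (75 mm by 190 mm) begins 51 mm behind the grasp point.
Start: joints at [0.981, 0.22, 1.526, -0, 1.395, -0.126], TCP at [0.28, 0.559, 0.405] pointing down, gripper open.
Joint ranges: [-2.98, 2.98], [-0.91, 2.08], [0.09, 2.57], [-1.24, 4.39], [0.2, 2.65], [-2.68, 2.68]. Speed limits (rad/s): [2.57, 2.57, 3.01, 3.14, 3.14, 3.14].

INTERFACE

Orientations are given as [roll, pitch, yaw] about the fixed x, y, z axes, in that order (R = Rz(yaw) Ry(pitch) Rx(roll)).
In Python, from rig import * gives the robot as it stands. Calls block until the motion is done:
- goto(position, orientation): joint-space move of the TCP to a pose.
- move_linear(position, ori=None, max_speed=0.15, contact_N=None): straight line of the TCP; ori=None keeps the orientation; max_speed is the mean speed in m/s. With contact_N (N) it stops when the force on the tool has changed by that much, and returns True; else False.
- move_joints(angles): joint-space move.
- open_jaws() and grasp(squeeze=None): open the fingers fully, or close them until they stop; squeeze is the grip in N (None keeps the last).
- pause(seconds).
- ik(position, orientation): joint angles nearest the present ones, or None.
- camera(name): name is "side" or "top"; returns a dict with "img" (384x512x3 uint8, red, green, blue), "intrinsics" (3x3 intrinsics, pixels), "R" (3x3) and "t" (3): a world point X has camera coordinates R X + t. Camera axes: x right, y down, z forward; pixel columns grow to the right and rows downward; lengths in m; the calibration is good to about 2 mm. A picture is of the moment at which its call begins. There is no depth.
A pose or a line that the arm cannot do raises PlanningError and nothing moves.
- sign_off(): hands the job in; it is judged then, once.
Readings, each from a call of its own:
- get_time_s(): time.
- get_q(): joint angles.
- get_qvel(): joint speeds.
- get_tau(): joint torques, N m.
- get_position(): TCP position.
- get_ee_rot(): TCP orientation.
- get_ft_force(): force on the tool from outside, world axes, zero at the start.
- get_torque(): the same for the moment, N m.
- get_finger_gap(): finger opening in m.
- get_grasp_force(): force on a finger pad.
Only numpy, scipy, OpenCV 4.12 (cv2) and the standard library are available. Lean on these libraries where they do the work, as an engineer would, in place of code of your own. Each camera call takes 0.05 s, during which the arm holds its last target. There are 200 camera calls.

## Working session

There is one attempt and no reset: what is moved stays moved. The work goes in short steps, each a Python script; the robot and the scene stay as the last script left them, time stands still between calls to the robot, and variables do not carry over. Pictures are saved under pics/ and viewed, at most 14 in all, crops included, and the job is handed in when it is done.

```bash
mkdir -p pics; ls; python3 - <<'E'
from rig import *
import cv2,pickle
d={}
for n in("top","side"):
    c=camera(n); d[n]=c; cv2.imwrite(f"pics/{n}0.png",c["img"][:,:,::-1]); print(n,c["intrinsics"],c["R"],c["t"])
pickle.dump(d,open("c0.pkl","wb"))
print(get_time_s())
E
```

```text
pics
top [[426.55219402   0.         257.04120558]
 [  0.         426.55219402 191.43156161]
 [  0.           0.           1.        ]] [[ 2.40433085e-02 -9.99710826e-01 -4.28349406e-04]
 [-9.93178103e-01 -2.38372868e-02 -1.14144819e-01]
 [ 1.14101601e-01  3.16984635e-03 -9.93464029e-01]] [0.00816872 0.48565571 1.10724749]
side [[456.33049929   0.         251.72810777]
 [  0.         456.33049929 195.00498092]
 [  0.           0.           1.        ]] [[ 0.97458581 -0.22343774  0.01606462]
 [-0.16206181 -0.75275148 -0.63804481]
 [ 0.15465595  0.61922596 -0.76983164]] [-0.47752224  0.11019484  1.31310406]
0.1
```

View pics/top0.png

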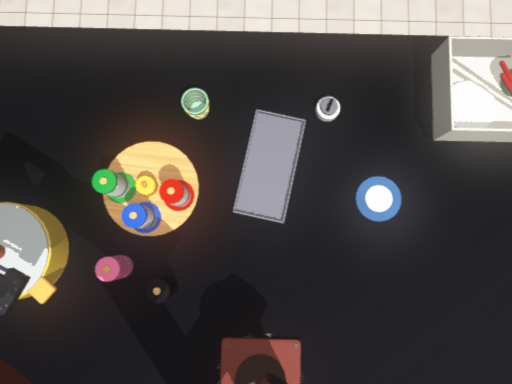

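View pics/side0.png

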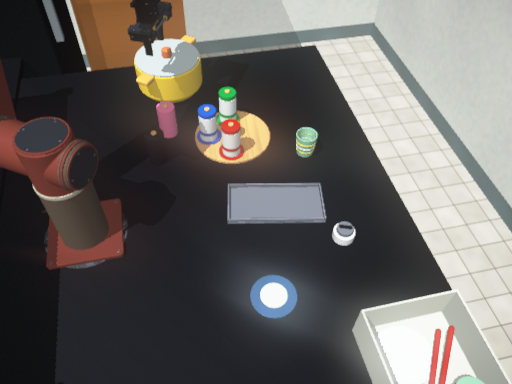

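The top view shows the lids at green (105,182), red (172,190) and blue (135,215), with the sugar pot at (147,185). The tray is at (269,166), the saucer at (379,199) and the cup at (195,103). The look-alikes are the pink canister at (108,268) and the black one at (157,291). The ones meant are the red, green and blue lids with white bodies on the wooden board. I'll confirm with one enlarged crop.

```bash
cat > vis.py <<'E'
import numpy as np, cv2
def ray(c,uv,z):
    "world point at height z on the ray of pixel uv"
    o=-c["R"].T@c["t"]; d=c["R"].T@np.linalg.inv(c["intrinsics"])@np.array([uv[0],uv[1],1.])
    return (o+d*(z-o[2])/d[2])
def proj(c,X):
    p=c["intrinsics"]@(c["R"]@np.asarray(X,float)+c["t"]); return p[:2]/p[2]
def hsv(c): return cv2.cvtColor(c["img"],cv2.COLOR_RGB2HSV)
def blob(m,near=None,amin=20):
    "contour of biggest blob, or of the one nearest a pixel"
    cs=[k for k in cv2.findContours(m.astype(np.uint8),cv2.RETR_EXTERNAL,cv2.CHAIN_APPROX_NONE)[0] if len(k)>=8]
    if near is not None: return min(cs,key=lambda k:np.hypot(*(k[:,0].mean(0)-near)))
    return max(cs,key=cv2.contourArea)
def circ(P,iters=5):
    "least-squares circle, trimmed"
    P=np.asarray(P)[:,:2]
    for _ in range(iters):
        s=np.linalg.lstsq(np.c_[2*P,np.ones(len(P))],(P**2).sum(1),rcond=None)[0]
        r=np.sqrt(s[2]+s[0]**2+s[1]**2); e=abs(np.hypot(*(P-s[:2]).T)-r); P=P[e<=max(np.quantile(e,.93),.0015)]
    return s[:2],r,len(P)
E
python3 - <<'E'
import pickle,cv2,numpy as np
from vis import *
d=pickle.load(open("c0.pkl","rb"))
a=cv2.resize(d["top"]["img"][135:305,80:220],None,fx=3,fy=3,interpolation=cv2.INTER_CUBIC)
b=cv2.resize(d["side"]["img"][80:170,140:275],None,fx=2.8,fy=2.8,interpolation=cv2.INTER_CUBIC)
o=np.zeros((max(a.shape[0],b.shape[0]),a.shape[1]+b.shape[1],3),np.uint8);o[:a.shape[0],:a.shape[1]]=a;o[:b.shape[0],a.shape[1]:]=b
cv2.imwrite("pics/crop0.png",o[:,:,::-1]);print(o.shape)
c=d["top"];H=hsv(c)
for n,uv in dict(g=(105,182),r=(172,190),b=(135,215),pot=(147,185),gb=(115,186),board=(140,230),tray=(269,166),saucer=(365,215),pad=(379,199)).items(): print(n,H[uv[1],uv[0]])
E
```

```text
(510, 798, 3)
g [ 22 107 249]
r [ 23 102 253]
b [ 22  98 253]
pot [ 24 163 246]
gb [ 58 100 140]
board [112 159 165]
tray [117  16 173]
saucer [106 126 196]
pad [  0   0 254]
```

View pics/crop0.png

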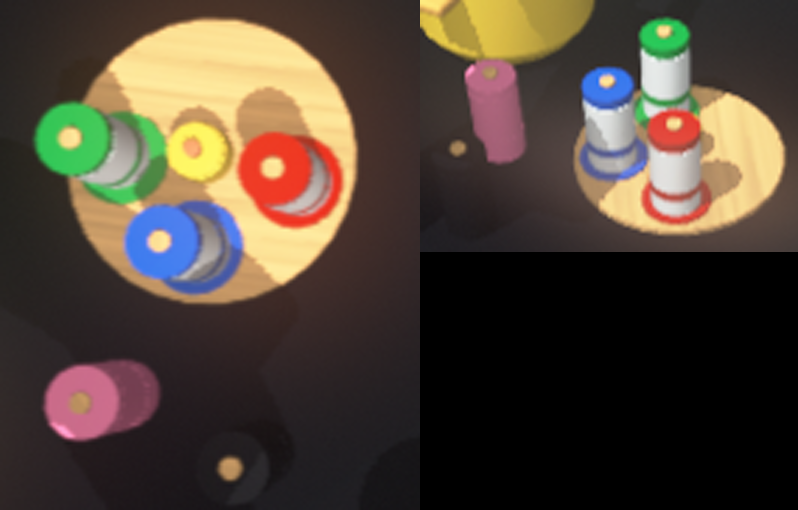

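The crop confirms the picks: red, green and blue lids on white bodies standing on coasters. The pink canister and the black one stand off the board and stay put. Next I measure everything.

```bash
python3 - <<'E'
import pickle,cv2,numpy as np
from vis import *
d=pickle.load(open("c0.pkl","rb"))
B=dict(top=dict(g=(103,181),r=(171,191),b=(133,215),pink=(106.5,269),black=(156.5,291)),side=dict(g=(221.5,90.5),r=(231,124.5),b=(207,109),pink=(165,106),black=(154,133)))
for cn in("top","side"):
    c=d[cn];H=hsv(c)
    for n,uv in B[cn].items():
        u,v=map(int,np.round(uv));w=H[v-7:v+8,u-7:u+8].astype(int)
        m=(w[...,0]>10)&(w[...,0]<32)&(w[...,1]>50)&(w[...,2]>90)
        k,l,st,ce=cv2.connectedComponentsWithStats(m.astype(np.uint8))
        i=l[7,7] or 1; p=ce[i]+[u-7,v-7]
        print(cn,n,p.round(1),st[i,4],ray(c,p,.134 if n in"grb" else .120).round(4))
c=d["top"];H=hsv(c)
m=(H[...,0]>10)&(H[...,0]<30)&(H[...,1]>60)&(H[...,2]>60);m[:,:80]=0;m[:130]=0;m[245:]=0;m[:,215:]=0
pts=blob(m)[:,0]; hull=cv2.convexHull(pts)[:,0]
W=[ray(c,p,.010) for p in hull if not(p[0]<118 and p[1]>160 and p[1]<215)]
print("board",circ(W))
m=(H[...,0]>=21)&(H[...,0]<=35)&(H[...,1]>140)&(H[...,2]>150);
k=blob(m,near=(146,185));print("pot",k[:,0].mean(0),cv2.contourArea(k),circ([ray(c,p,.058) for p in k[:,0]]),cv2.fitEllipse(k))
for cn,nu in(("top",(379,199)),("side",(274,295))):
    c=d[cn];H=hsv(c)
    m=(H[...,1]<40)&(H[...,2]>200);k=blob(m,near=nu);print(cn,"pad",circ([ray(c,p,.008) for p in k[:,0]]))
    m=(H[...,0]>98)&(H[...,0]<120)&(H[...,1]>70)&(H[...,2]>110);k=blob(m,near=nu);print("saucer",circ([ray(c,p,.006) for p in k[:,0]]))
c=d["top"];g=c["img"].astype(int)
m=(g.min(2)>70)&(g.max(2)-g.min(2)<40);m[:,:225]=0;m[:,312:]=0;m[:100]=0;m[235:]=0
k=blob(m);(q)=cv2.approxPolyDP(cv2.convexHull(k),6,True)[:,0];P=np.array([ray(c,p,.02) for p in q]);print("tray",q.tolist(),P.round(4).tolist(),P.mean(0),np.linalg.norm(P-np.roll(P,1,0),axis=1))
r=cv2.minAreaRect(np.array([ray(c,p,.02)[:2]*1000 for p in k[:,0]],np.float32));print(r)
E
```

```text
top g [103.  180.3] 40 [0.4912 0.3925 0.134 ]
top r [170.3 190.3] 44 [0.4708 0.2286 0.134 ]
top b [132.8 214.8] 37 [0.4097 0.3158 0.134 ]
top pink [106.4 268.8] 34 [0.2796 0.3757 0.12  ]
top black [156.4 290.6] 52 [0.2314 0.2532 0.12  ]
side g [226.9  90.6] 17 [0.4921 0.3915 0.134 ]
side r [230.1 123.7] 20 [0.4706 0.2269 0.134 ]
side b [206.3 108.7] 15 [0.4098 0.3131 0.134 ]
side pink [164.6 105.6] 13 [0.2807 0.3734 0.12  ]
side black [153.2 132.4] 27 [0.2327 0.252  0.12  ]
board (array([0.49203901, 0.30920871]), np.float64(0.13280089240724702), 26)
pot [145.5862069  185.37931034] 300.0 (array([0.49040594, 0.30931997]), np.float64(0.0256375758306048), 40) ((145.73023986816406, 185.4127960205078), (18.690818786621094, 20.64012336730957), 114.50888061523438)
top pad (array([ 0.47748915, -0.30800978]), np.float64(0.035419799371168674), 68)
saucer (array([ 0.47693088, -0.30850958]), np.float64(0.06121816384315063), 121)
side pad (array([ 0.47685417, -0.30863109]), np.float64(0.03506387265963086), 70)
saucer (array([ 0.47684865, -0.30919124]), np.float64(0.061542619346701126), 122)
tray [[256, 109], [305, 119], [283, 223], [232, 211]] [[0.7135, 0.0282, 0.02], [0.6885, -0.1064, 0.02], [0.4035, -0.0511, 0.02], [0.4321, 0.0853, 0.02]] [ 0.55939727 -0.01099834  0.02      ] [0.28707125 0.13683283 0.29036419 0.13941772]
((559.230224609375, -11.797508239746094), (142.60572814941406, 292.91259765625), 78.76861572265625)
```

Both views agree to about 2 mm, and the sizes fit: saucer radius 61.5 mm, pad 35 mm, tray 290 × 139 mm, board radius 131 mm, canisters 81–84 mm from the board's centre. A single yaw that closes across the tray's width suits every grasp.

```bash
cat > act.py <<'E'
from rig import *
import numpy as np
YAW=-0.20; TR=np.array([.5593,-.0112]); U=np.array([np.cos(YAW),np.sin(YAW)])
SLOT=dict(b=TR-.09*U,r=TR,g=TR+.09*U)
HI=.17    # underside height in transit
def tcp(xy,base,h): return [float(xy[0]),float(xy[1]),base+h+.164]
def pick(xy,base,h,ori,N):
    goto(tcp(xy,max(base+.06,HI-.03),h),ori)
    move_linear(tcp(xy,base,h),max_speed=.12)
    grasp(N); print("gap",round(get_finger_gap(),4),"F",round(get_grasp_force(),1))
    move_linear(tcp(xy,HI,h),max_speed=.15)
def place(xy,base,h,ori):
    goto(tcp(xy,HI,h),ori)
    move_linear(tcp(xy,base+.010,h),max_speed=.12)
    hit=move_linear(tcp(xy,base-.003,h),max_speed=.02,contact_N=4)
    print("contact",hit,"base err mm",round((get_position()[2]-h-.164-base)*1e3,1))
    open_jaws(); move_linear(tcp(xy,HI-.03,h),max_speed=.2); print("t",round(get_time_s(),1))
DOWN=[np.pi,0,YAW]
E
python3 - <<'E'
from act import *
for p,b in list((v,.005) for v in SLOT.values())+[((.4917,.392),.014),((.4707,.2278),.014),((.4098,.3145),.014),((.4769,-.3085),.008)]:
    for y in(YAW,YAW+np.pi,YAW-np.pi):
        q=ik(tcp(p,HI,.085),[np.pi,0,y]);q2=ik(tcp(p,b,.03),[np.pi,0,y])
        print(np.round(p,3),round(y,2),None if q is None else np.round(q,2),q2 is not None)
E
```

```text
[0.471 0.007] -0.2 [-0.15 -0.17  1.89 -0.    1.41  1.62] True
[0.471 0.007] 2.94 [-0.15 -0.17  1.89  0.    1.41 -1.52] True
[0.471 0.007] -3.34 [-0.15 -0.17  1.89  0.    1.41 -1.52] True
[ 0.559 -0.011] -0.2 [-0.16  0.05  1.68 -0.    1.4   1.61] True
[ 0.559 -0.011] 2.94 [-0.16  0.05  1.68  0.    1.4  -1.53] True
[ 0.559 -0.011] -3.34 [-0.16  0.05  1.68  0.    1.4  -1.53] True
[ 0.648 -0.029] -0.2 [-0.17  0.27  1.44 -0.    1.43  1.6 ] True
[ 0.648 -0.029] 2.94 [-0.17  0.27  1.44  0.    1.43 -1.54] True
[ 0.648 -0.029] -3.34 [-0.17  0.27  1.44  0.    1.43 -1.54] True
[0.492 0.392] -0.2 [ 0.55  0.22  1.5  -0.    1.42  2.32] True
[0.492 0.392] 2.94 [ 0.55  0.22  1.5   0.    1.42 -0.82] True
[0.492 0.392] -3.34 [ 0.55  0.22  1.5   0.    1.42 -0.82] True
[0.471 0.228] -0.2 [ 0.3  -0.03  1.77 -0.    1.4   2.07] True
[0.471 0.228] 2.94 [ 0.3  -0.03  1.77  0.    1.4  -1.07] True
[0.471 0.228] -3.34 [ 0.3  -0.03  1.77  0.    1.4  -1.07] True
[0.41  0.314] -0.2 [ 0.5  -0.05  1.79 -0.    1.4   2.27] True
[0.41  0.314] 2.94 [ 0.5  -0.05  1.79  0.    1.4  -0.87] True
[0.41  0.314] -3.34 [ 0.5  -0.05  1.79  0.    1.4  -0.87] True
[ 0.477 -0.308] -0.2 [-0.71  0.08  1.66 -0.    1.41  1.06] True
[ 0.477 -0.308] 2.94 [-0.71  0.08  1.66  0.    1.41 -2.08] True
[ 0.477 -0.308] -3.34 [-0.71  0.08  1.66  0.    1.41 -2.08] True
```

```bash
sed -i 's/^DOWN=.*/DOWN=[np.pi,0,YAW+np.pi]/' act.py; python3 - <<'E'
from act import *
import cv2
pick((.4098,.3145),.014,.085,DOWN,30)
place(SLOT["b"],.005,.085,DOWN)
cv2.imwrite("pics/a1.png",camera("side")["img"][:,:,::-1])
E
```

```text
gap 0.0595 F 30.0
contact True base err mm 0.1
t 8.9
```

View pics/a1.png

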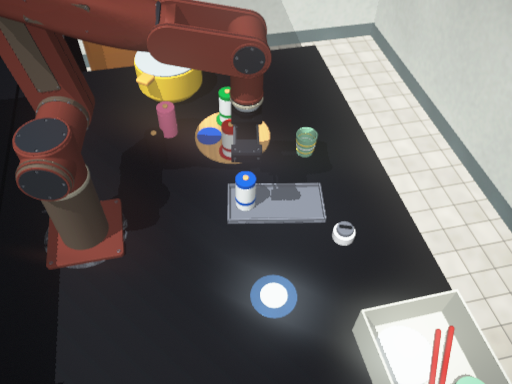

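The blue canister stands upright in the tray at about (245,190), and the empty blue coaster shows at (209,135). It took 9 s, so there is time for the red and green ones.

```bash
python3 - <<'E'
from act import *
import cv2,pickle
pick((.4707,.2278),.014,.085,DOWN,30); place(SLOT["r"],.005,.085,DOWN)
pick((.4917,.392),.014,.085,DOWN,30); place(SLOT["g"],.005,.085,DOWN)
goto([.42,-.33,.36],DOWN); print(get_time_s())
d={n:camera(n) for n in("top","side")};pickle.dump(d,open("c2.pkl","wb"))
cv2.imwrite("pics/a2.png",d["top"]["img"][:,:,::-1])
E
```

```text
gap 0.0593 F 30.0
contact True base err mm 0.1
t 17.4
gap 0.0595 F 30.0
contact True base err mm 0.0
t 27.2
28.5667
```

View pics/a2.png

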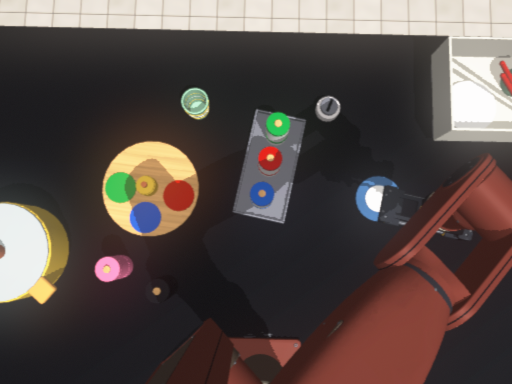

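All three canisters stand in a row in the tray at (278,123), (270,157) and (262,193). The coasters are clear at green (121,187), red (179,195) and blue (145,217), and the pot is untouched at (146,185). Next I measure the coasters, the pot and the canisters in the tray.

```bash
python3 - <<'E'
import pickle,cv2,numpy as np
from vis import *
from act import SLOT
d=pickle.load(open("c2.pkl","rb"))
hr=dict(g=lambda h:(h>40)&(h<85),r=lambda h:(h<8)|(h>172),b=lambda h:(h>105)&(h<130))
for cn in("top","side"):
    c=d[cn];H=hsv(c)
    for n,X in dict(g=(.4917,.392),r=(.4707,.2278),b=(.4098,.3145)).items():
        m=hr[n](H[...,0])&(H[...,1]>100)&(H[...,2]>50);k=blob(m,near=proj(c,[*X,.014]))
        s,r,N=circ([ray(c,p,.014) for p in k[:,0]]);print(cn,n,s.round(4),r.round(4),N)
        X=SLOT[n];u,v=np.round(proj(c,[*X,.125])).astype(int);w=H[v-7:v+8,u-7:u+8].astype(int)
        m=(w[...,0]>12)&(w[...,0]<32)&(w[...,1]>50)&(w[...,2]>90)
        _,l,st,ce=cv2.connectedComponentsWithStats(m.astype(np.uint8));i=1+np.argmax(st[1:,4]) 
        print("  can err mm",(1e3*(ray(c,ce[i]+[u-7,v-7],.125)[:2]-X)).round(1),st[i,4])
    X=(.4907,.3093)
    u,v=np.round(proj(c,[*X,.068])).astype(int);w=H[v-6:v+7,u-6:u+7].astype(int)
    m=(w[...,0]>=7)&(w[...,0]<=20)&(w[...,1]<165)&(w[...,1]>60); print(w[6,:,0],w[6,:,1],w[6,:,2])
    yy,xx=np.nonzero(m);print("knob?",ray(c,(xx.mean()+u-6,yy.mean()+v-6),.068) if len(xx) else None,len(xx))
    m=(H[...,0]>=21)&(H[...,0]<=35)&(H[...,1]>165)&(H[...,2]>60);k=blob(m,near=(u,v))
    print("pot",cv2.boundingRect(k),circ([ray(c,p,.048) for p in k[:,0]]))
a=[cv2.resize(d[n]["img"][y-25:y+25,x-25:x+25],(390,390),interpolation=cv2.INTER_CUBIC) for n in d for x,y in[np.round(proj(d[n],[.4907,.3093,.05])).astype(int)]]
cv2.imwrite("pics/pot.png",np.hstack(a)[:,:,::-1])
E
```

```text
top g [0.4898 0.3896] 0.0406 78
  can err mm [-1.2  1.1] 39
top r [0.4721 0.2318] 0.0403 81
  can err mm [-0.1  1.4] 34
top b [0.411  0.3187] 0.0393 83
  can err mm [-0.3  2. ] 29
[22 20 15 11 10 10 10 12 19 22 22 22 22] [172 169 161 154 152 151 151 153 165 171 172 170 172] [212 207 199 195 196 196 187 165 179 210 214 214 215]
knob? [0.4921896  0.31148492 0.068     ] 31
pot (137, 176, 20, 19) (array([0.49322637, 0.311055  ]), np.float64(0.024114856942500568), 43)
side g [0.6851 0.0561] 0.0361 37
  can err mm [-1.  -1.7] 26
side r [ 0.5765 -0.0104] 0.0111 7Traceback (most recent call last):
  File "<stdin>", line 13, in <module>
    return _wrapfunc(a, 'argmax', axis=axis, out=out, **kwds)
    return bound(*args, **kwds)
ValueError: attempt to get argmax of an empty sequence
```

```bash
python3 - <<'E'
from act import *
import cv2,pickle
pick((.492,.310),.010,.026,DOWN,20); place((.477,-.3088),.008,.026,DOWN)
goto([.30,.25,.42],DOWN); print(get_time_s())
d={n:camera(n) for n in("top","side")};pickle.dump(d,open("c3.pkl","wb"))
cv2.imwrite("pics/a3.png",d["side"]["img"][:,:,::-1])
E
```

```text
gap 0.0512 F 20.0
contact True base err mm -0.0
t 40.0
42.0917
```

View pics/a3.png

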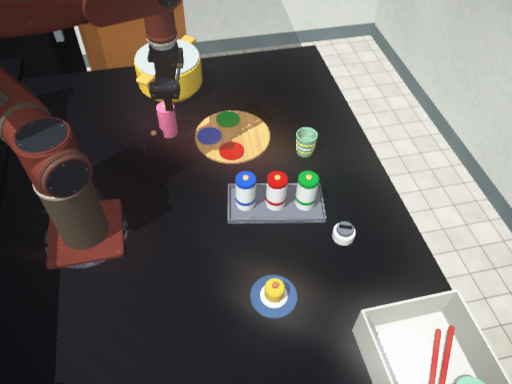

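The pot stands upright in the white middle at (274,292), the three canisters stand in the tray and all three coasters are visible. I measure the coasters and canisters in this clear side view and in the top view.

```bash
python3 - <<'E'
import pickle,cv2,numpy as np
from vis import *
from act import SLOT
d=pickle.load(open("c3.pkl","rb"))
hr=dict(g=lambda h:(h>40)&(h<85),r=lambda h:(h<8)|(h>172),b=lambda h:(h>105)&(h<130))
for cn in("top","side"):
    c=d[cn];H=hsv(c)
    for n,X in dict(g=(.490,.3885),r=(.4722,.2305),b=(.411,.3175)).items():
        m=hr[n](H[...,0])&(H[...,1]>80)&(H[...,2]>40);k=blob(m,near=proj(c,[*X,.014]))
        s,r,N=circ([ray(c,p,.014) for p in k[:,0]])
        X=SLOT[n];u,v=np.round(proj(c,[*X,.125])).astype(int);w=H[v-7:v+8,u-7:u+8].astype(int)
        m=(w[...,0]>12)&(w[...,0]<32)&(w[...,1]>50)&(w[...,2]>90)
        yy,xx=np.nonzero(m);e=(1e3*(ray(c,(xx.mean()+u-7,yy.mean()+v-7),.125)[:2]-X)).round(1) if len(xx) else None
        print(cn,n,s.round(4),r.round(4),N,"can err mm",e,len(xx))
    u,v=np.round(proj(c,[.477,-.3088,.066])).astype(int);w=H[v-6:v+7,u-6:u+7].astype(int)
    m=((w[...,0]<18)|(w[...,0]>170))&(w[...,1]>50);yy,xx=np.nonzero(m)
    print("knob",ray(c,(xx.mean()+u-6,yy.mean()+v-6),.066).round(4) if len(xx) else w[6].tolist(),len(xx))
E
```

```text
top g [0.4897 0.3895] 0.0406 84 can err mm [-1.2  1.1] 39
top r [0.4722 0.2318] 0.0403 81 can err mm [-0.5  0.7] 37
top b [0.411  0.3186] 0.0397 84 can err mm [-0.5  1.5] 32
knob [ 0.4776 -0.3054  0.066 ] 27
side g [0.4906 0.389 ] 0.0403 39 can err mm [-1.  -1.7] 26
side r [0.4723 0.2304] 0.0401 48 can err mm [-0.5 -0.7] 21
side b [0.412 0.317] 0.0384 46 can err mm [-0.7 -0.8] 21
knob [ 0.4769 -0.3106  0.066 ] 31
```

The pot is centred within about 2 mm. The coasters agree between views to about 1.5 mm. Now the canisters go back.

```bash
python3 - <<'E'
from act import *
import cv2,pickle
C=dict(g=(.4902,.3892),r=(.4722,.2311),b=(.4115,.3178)); dx=dict(g=-.0011,r=-.0005,b=-.0006)
for n in "grb":
    pick(SLOT[n]+[dx[n],0],.005,.085,DOWN,30); place(C[n],.014,.085,DOWN)
goto([.45,0.0,.42],DOWN);goto([.35,-.15,.42],DOWN); print(get_time_s())
d={n:camera(n) for n in("top","side")};pickle.dump(d,open("c4.pkl","wb"))
cv2.imwrite("pics/a4t.png",d["top"]["img"][:,:,::-1]);cv2.imwrite("pics/a4s.png",d["side"]["img"][:,:,::-1])
E
```

```text
gap 0.059 F 30.0
contact True base err mm -0.0
t 52.0
gap 0.0594 F 30.0
contact True base err mm 0.1
t 61.1
gap 0.0591 F 30.0
contact True base err mm 0.1
t 69.8
71.775
```

View pics/a4t.png

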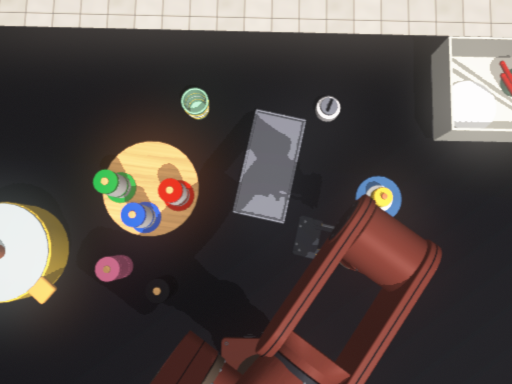

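View pics/a4s.png

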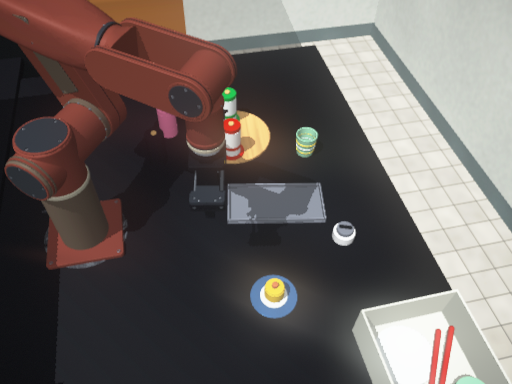

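The canisters stand upright on their matching coasters, with lids at (104,181), (170,190) and (132,215). The tray is empty, the pot is on the saucer at (274,292), and the cup hasn't moved. I make a last check of the offsets, then hand in.

```bash
python3 - <<'E'
import pickle,numpy as np
from vis import *
from rig import *
c=pickle.load(open("c4.pkl","rb"))["top"];H=hsv(c);ok=True
for n,X in dict(g=(.4898,.3896),r=(.4721,.2318),b=(.411,.3187)).items():
    u,v=np.round(proj(c,[*X,.134])).astype(int);w=H[v-6:v+7,u-6:u+7].astype(int)
    yy,xx=np.nonzero((w[...,0]>12)&(w[...,0]<32)&(w[...,1]>50)&(w[...,2]>90))
    e=1e3*(ray(c,(xx.mean()+u-6,yy.mean()+v-6),.134)[:2]-X);print(n,e.round(1),len(xx));ok&=np.hypot(*e)<4
if ok: sign_off();print("signed off")
E
```

```text
g [0.2 0.1] 41
r [ 0.5 -0.1] 37
b [ 0.5 -0.4] 34
the job is handed in; nothing more can be done
signed off
```

The job is done and handed in at about 72 s of the 144 s allowed: the sugar pot is within about 3 mm of the saucer's middle, and each canister stands upright within 1 mm of the middle of its matching coaster, with nothing knocked over and the cup left alone.

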